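# Latch the belt-tension slide of a grinder for a belt change

### The job

Get the belt grinder ready for a new belt. First press the mushroom-headed stop button right down with a fingertip; then push the grinder's sprung tension slide towards the contact wheel until it has gone past its stop pin, without ramming it hard, and let go so that it springs back and is caught by the pin at mid travel. Only push, grasp and lift nothing: leave the flush start button, the stop pin and all the loose things alone.

Things in the scene. Friction and masses are not known exactly. Their poses are not given: they have to be found in the camera images.
- grinder: Belt grinder without its belt, fixed: grey deck 130 (x) by 360 (y) by 50 mm high, origin at the centre of its underside; the slide runs along its y. At its +y end the black contact wheel (84 mm across, axis upright at y +125 mm, top 108 mm); a motor sticks out beside it to x +185 mm, 96 mm high. A steel platen (6 x 70 mm, 92 mm high) stands at x -46, y +30 mm.
- tension_slide (a joint): Travel of the sprung slide (m) along the grinder's +y: 0 = out (start), 0.065 = end stop. The push takes 4 to 8 N all the way; the spring returns it. Its ramp moves the pin aside; past 0.036 the pin snaps in behind, and on release the slide comes back to 0.035 and is held there. Let go below 0.03 it returns to 0; between, it may stick half-caught, the pin not out.
- push_face (a point): Centre of the outer (-y) face of the slide's upright push plate, 92 mm above the table; moves with the slide. Plate 56 mm wide (grinder x), 10 mm thick, from 68 to 110 mm above the table. Outside it there is free room above the deck (50 mm high, rails to 56 mm), which ends 30 mm out from the plate at joint 0.
- idler (a point): Top centre of the steel idler wheel (54 mm across, 108 mm above the table) that stands on the slide 44 mm in from the push face. The slide's aluminium carriage under it is 56 mm wide, 80 mm long, from the push face inwards (+y), its top 68 mm above the table.
- stop_pin (a joint): How far the sprung stop pin is drawn back (m), 0 = fully out, at most 0.012. A steel pin 8 mm across, lying along the grinder's x axis beside the carriage at y -84 mm, 62 mm above the table, in an aluminium guide (x 42 to 62 mm, top at 76 mm), with a small knob at x 78 to 86 mm. It works by itself.
- stop_button_station: Stop-button box, fixed to the table at the left: grey housing 70 x 70 mm, 45 mm high, origin at the centre of its underside. The box of the start button looks the same but for its button; they may have changed places.
- stop_button (a joint): Travel of the stop button (m), 0 = up, 0.008 = right down; counts as pressed beyond 0.006. Takes 5 N; springs up again.
- stop_button_top (a point): Centre of the top of the stop button: a black mushroom head 44 mm across, top 72 mm above the table when up; it is pressed straight down.
- start_button_station: Start-button box, same grey housing 70 x 70 x 45 mm, with a flush black round button 22 mm across, 10 mm proud. Leave alone.
- start_button (a joint): Travel of the start button (m), 0 = up, 0.005 = down. Must not be pressed.
- bearing: Loose small ball-bearing ring, 26 mm across, 9 mm high, lying on the deck between the idler and the contact wheel (its height is about 50 mm). Leave alone. Origin at the centre of its underside.
- wrench: Loose steel wrench 160 mm long, lying near the robot side of the grinder, its x axis along it; origin near its middle. Leave alone.
- knife: Loose knife with wooden handle, 270 mm long, lying beyond the grinder; origin at the foot of the blade, which points along its x axis. Leave alone.
- stone: Loose sharpening stone 150 x 50 x 25 mm, on the right of the table. Leave alone. Origin at the centre of its underside.
- spare_wheel: Loose grinding wheel lying flat, 100 mm across, 22 mm thick, on the right of the table. Leave alone. Origin at the centre of its underside.

How it is judged:
By the outcome, as a careful person would: the job done as asked, in the order asked, and still so for the second after the job is handed in, with the robot touching nothing.
It also fails if it takes over 53 s, if anything falls off the work surface, if the arm or the gripper's body presses on something with over 40 N, if the wrist force passes 120 N, or if a joint passes its speed limit or range.

### The arm

A 6-joint arm with a two-finger parallel gripper is mounted at the origin on the work surface. World frame = base frame: x ahead of the robot, y to its left, z up, the work surface at z = 0. Lengths are in m, angles in rad, forces in N, time in s.
With the tool pointing down it reaches from about 0.35 to 0.775 m from the base axis. Payload 5.5 kg.
Tool frame: the origin (TCP) lies at the very end of the fingers, on their centre line; the grasp point (between the pads) lies 19 mm behind it; z points along the fingers, y is the line along which they close (so a half turn about z gives the same grasp; the last joint's range is limited). The gripper opens to 85 mm and grips with 20 to 120 N. Pads are 22 mm wide; open, the fingers measure 114 mm over their backs; the gripper's body (76 mm by 85 mm) begins 54 mm behind the grasp point. The pads swing forward as they close: fully open they stand 13 mm farther back than shut.
Start: joints at [-1.357, 0.313, 0.046, 1.304, 0, 1.431], TCP at [0.199, -0.539, 0.231] pointing down, gripper open.
Joint ranges: [-2.76, 2.76], [-0.86, 1.69], [-1.03, 1.26], [-2.2, 2.34], [-1.47, 1.5], [-3.14, 3.14]. Speed limits (rad/s): [2.57, 2.57, 3.14, 3.14, 3.14, 3.14].

### API

Orientations are given as a rotation vector (axis times angle).
In Python, from plant import * gives the robot as it stands. The module is installed in compiled form; this text tells all that it offers.
- The arm moves only by the tool move_arm, never from a script. Its argument "commands" is a list of rows, each a list of 5 numbers: the shift along the tool's x, y, z in mm, then the turn about the tool's z in rad, then the opening in per cent of the stroke, from 0 (shut) to 100 (fully open). A call has 1 to 8 rows; each row is the pose to reach, as a shift and turn from the pose commanded when the call began, along the tool's axes at that moment; what a row does not reach only later rows make up. A row lasts 1/8 s, in which the tool goes at most 62.5 mm and 10.7 degrees, less where a joint would pass 70% of its speed; a pose out of reach is approached as far as the arm can. A call with a gripper value outside its range is refused whole. The fingers move at their own pace and stop on an object; "squeeze" is the grip in N (left out, the last holds). Time passes only in rows, so rows that repeat a pose let the fingers close. It gives the time, the measured TCP pose, the force, the opening and the grip force at its end, in the units of the state.
- read_state(): the state, without advancing time (a new reading comes with each control period).
- camera(name): name is "side" or "top" or "wrist"; returns a dict with "image" (384x512x3 uint8, red, green, blue), "fov_y" (degrees; the focal length in pixels is half the picture's height over the tangent of half this angle, whatever the lens; pixels are square), "cx", "cy" (the principal point, pixels), "camera_from_world" (4x4, takes a point from world to camera coordinates); the wrist camera has in their place "mount" (4x4, takes a point from camera to tool coordinates, whose origin is the TCP and whose axes are the flange's). Camera axes: x right, y down, z forward; pixel columns grow to the right and rows downward; lengths in m; the calibration is good to about 2 mm. A picture is of the moment at which its call begins: read the wrist's pose just before it. There is no depth.
- close_job(): hands the job in; it is judged then, once.
Trained networks look in a picture, given as the dict that the camera call returned (one of the last four; its "shot" number tells which), for a name from the list of things; names that differ only in an ending like _2 or _b are one class to them, and where a whole thing is asked for, a point or a joint stands for the part that bears it (a point fixed in the world has none). Each returns a list of dicts, best first, with "confidence" (0 to 1); they miss things now and then, are a little off and sometimes report something else, mostly with a low value. They report only what shows in the picture. A call takes as long as a camera call.
- boxes_of(picture, label): "uv" ([column, row] in pixels, amid what is visible of it).
- place_of(picture, label): "uv" ([column, row] in pixels: a listed point, or the origin of a listed thing).
The state is a dict: "time_s": time; "q": joint angles; "dq": joint speeds; "joint_efforts": joint torques, N m; "tcp_pos": TCP position; "eef_rot": TCP orientation; "contact_force": force on the tool from outside, world axes, zero at the start; "ft_torque": the same for the moment, N m; "grip_width": finger opening in m; "grip_force": force on a finger pad.
Only numpy, scipy, OpenCV 4.12 (cv2) and the standard library are available. Lean on these libraries where they do the work, as an engineer would, in place of code of your own. Each camera call takes 0.05 s, during which the arm holds its last target. There are 200 camera calls.

## Working session

There is one attempt and no reset: what is moved stays moved. The work goes in short steps, Python scripts to look and compute and a tool call to move; the robot and the scene stay as the last step left them, time stands still between calls to the robot, and variables do not carry over. Pictures are saved under pics/ and viewed, at most 10 in all, crops included, and the job is handed in when it is done.

Besides the shell and the picture viewer there is one more tool, called after "Request:" as a command line: name --pt "numbers of a row" for each row, then --argument value for the rest. move_arm: Moves the arm, as the interface text tells. Its arguments: {"type":"object","properties":{"commands":{"type":"array","items":{"type":"array","items":{"type":"number"}}},"squeeze":{"type":"number"}},"required":["commands"]}

```bash
mkdir -p pics
cat > h.py <<'E'
from plant import *
import numpy as np, cv2
from scipy.spatial.transform import Rotation as R
def ray(c,uv):
    h=c["image"].shape[0]; f=h/2/np.tan(np.radians(c["fov_y"])/2)
    d=np.array([(uv[0]-c["cx"])/f,(uv[1]-c["cy"])/f,1.])
    if "camera_from_world" in c: T=np.linalg.inv(np.array(c["camera_from_world"]))
    else: T=c["W"]@np.array(c["mount"])
    return T[:3,3],T[:3,:3]@d
def atz(c,uv,z):
    o,d=ray(c,uv); return o+d*(z-o[2])/d[2]
def shot(n):
    s=read_state(); c=camera(n)
    if n=="wrist":
        W=np.eye(4);W[:3,:3]=R.from_rotvec(s["eef_rot"]).as_matrix();W[:3,3]=s["tcp_pos"];c["W"]=W
    return c
def save(c,n): cv2.imwrite("pics/"+n,c["image"][:,:,::-1])
E
python3 - <<'E'
from h import *
s=read_state();print(s["time_s"],s["tcp_pos"],R.from_rotvec(s["eef_rot"]).as_matrix().round(3).tolist())
Z=dict(grinder=0,push_face=.092,idler=.108,stop_button_station=0,stop_button_top=.072,start_button_station=0,bearing=.05,wrench=0)
for n in ["top","side"]:
    c=shot(n);save(c,n+".png")
    for k,z in Z.items():
        for r in place_of(c,k)[:2]: print(n,k,np.round(r["uv"],1),round(r["confidence"],2),atz(c,r["uv"],z).round(4))
E
```

```text
0.0 [ 0.19909238 -0.53888108  0.23041723] [[0.938, 0.346, -0.0], [0.346, -0.938, 0.002], [0.0, -0.002, -1.0]]
top grinder [257.7 203.9] 0.94 [ 0.556  -0.0691  0.    ]
top push_face [307.8 210.2] 0.74 [ 0.5347 -0.2164  0.092 ]
top idler [293.2 209.5] 0.87 [ 0.5356 -0.1717  0.108 ]
top stop_button_station [136.3 231. ] 0.61 [0.4658 0.3112 0.    ]
top stop_button_top [130.9 232.6] 0.73 [0.4617 0.3092 0.072 ]
top start_button_station [139.3 186.4] 0.89 [0.6065 0.3062 0.    ]
top start_button_station [130.1 229.2] 0.66 [0.4712 0.3308 0.    ]
top bearing [257.4 203.9] 0.71 [ 0.5535 -0.0676  0.05  ]
top bearing [245.  195.7] 0.4 [ 0.578  -0.0294  0.05  ]
top wrench [245.5 240.2] 0.69 [ 0.4414 -0.0322  0.    ]
top wrench [137.4 187.5] 0.53 [0.6029 0.3121 0.    ]
side grinder [265.6 208.3] 0.85 [ 0.5626 -0.0703  0.    ]
side push_face [285.9 160.7] 0.92 [ 0.5319 -0.2102  0.092 ]
side push_face [268.2 322.9] 0.31 [0.4442 0.356  0.092 ]
side idler [283.9 166.2] 0.75 [ 0.5287 -0.1649  0.108 ]
side stop_button_station [267.6 327.1] 0.94 [0.4533 0.3219 0.    ]
side stop_button_top [264.3 308.5] 0.76 [0.4652 0.3121 0.072 ]
side start_button_station [214.  308.8] 0.7 [0.6022 0.3098 0.    ]
side bearing [256.  205.2] 0.39 [ 0.5833 -0.0311  0.05  ]
side wrench [302.1 223.2] 0.78 [ 0.4369 -0.04    0.    ]
```

View pics/top.png

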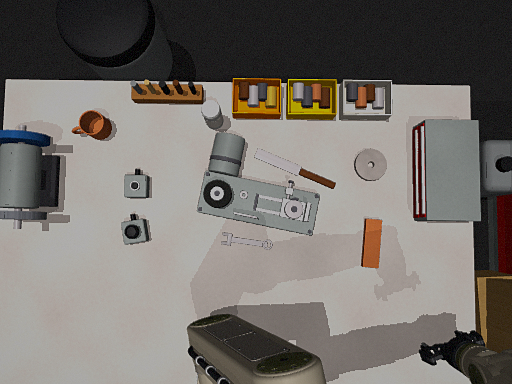

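View pics/side.png

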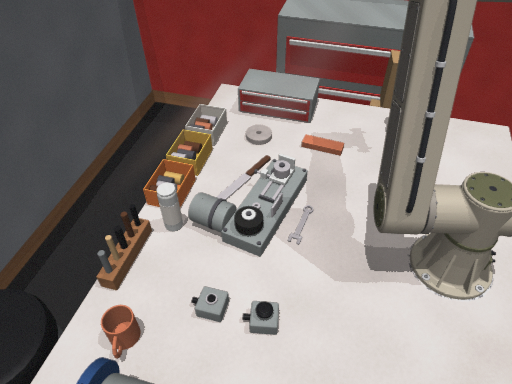

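Stop (mushroom) box is the near one: top view (131,232), side view (264,309). The start box is at (135,186). The contact wheel is at (217,193) and the idler at (294,209). I'll head towards the button and refine on the way.

Request:
move_arm --pt "42 -43 0 -0.13 0" --pt "85 -86 0 -0.26 0" --pt "127 -129 0 -0.39 0" --pt "170 -172 0 -0.52 0" --pt "212 -215 0 -0.65 0" --pt "255 -258 0 -0.78 0" --pt "297 -301 0 -0.91 0" --pt "340 -344 0 -1.04 0"

```text
time_s: 1.9
tcp_pos: [0.3996, -0.0972, 0.2317]
eef_rot: [2.404, 2.02, 0.001]
contact_force: [0.0, -0.7, -0.1]
grip_width: -0.0002
grip_force: 0.0
```

Run:
```python
from h import *
s=read_state();M=R.from_rotvec(s["eef_rot"]).as_matrix();p=np.array(s["tcp_pos"]);print(s["time_s"],p,M.round(3).tolist(),s["q"],s["contact_force"],s["grip_width"])
c=shot("top");print("wheel",atz(c,(217,193),.108))
for n in ["top","side","wrist"]:
    c=shot(n) if n!="top" else c
    save(c,n+"2.png")
    for k,z in dict(push_face=.092,idler=.108,stop_button_top=.072,grinder=0,stop_pin=.062).items():
        for r in place_of(c,k)[:1]: print(n,k,np.round(r["uv"],1),round(r["confidence"],2),atz(c,r["uv"],z).round(4))
print((M.T@(np.array([.4635,.3105,.12])-p)*1000).round(1))
```

```text
1.9 [ 0.39961543 -0.09722628  0.23171228] [[0.172, 0.985, 0.001], [0.985, -0.172, -0.001], [-0.001, 0.001, -1.0]] [-4.34341590e-01 -5.49647818e-03 -3.33486054e-01  1.24123451e+00
 -1.16934786e-04  1.30957708e+00] [ 0.02455185 -0.74119679 -0.07658579] -0.00024015678169315427
wheel [0.58101484 0.05178175 0.108     ]
top push_face [307.2 211.4] 0.83 [ 0.5311 -0.2146  0.092 ]
top idler [296.2 210.8] 0.67 [ 0.5319 -0.1805  0.108 ]
top stop_button_top [132.  232.4] 0.62 [0.4624 0.306  0.072 ]
top grinder [255.9 202.7] 0.96 [ 0.5597 -0.0634  0.    ]Traceback (most recent call last):
  File "<stdin>", line 8, in <module>
ValueError: it knows: bearing, grinder, idler, knife, push_face, spare_wheel, start_button_station, stone, stop_button_station, stop_button_top, wrench
```

Request:
move_arm --pt "59 -1 0 0 0" --pt "118 -2 10 0 0" --pt "177 -3 20 0 0" --pt "236 -4 40 0 0" --pt "295 -5 60 0 0" --pt "354 -6 80 0 0" --pt "412 -8 92 0 0" --pt "412 -8 92 0 0"

```text
time_s: 3.15
tcp_pos: [0.4646, 0.309, 0.1374]
eef_rot: [-2.408, -2.017, 0.003]
contact_force: [-0.3, -0.8, 0.6]
grip_width: 0.0
grip_force: 0.0
```

Run:
```python
from h import *
s=read_state();M=R.from_rotvec(s["eef_rot"]).as_matrix();p=np.array(s["tcp_pos"]);print(s["time_s"],p,s["contact_force"])
for n in ["top","side","wrist"]:
    c=shot(n)
    save(c,n+"3.png")
    for k,z in dict(push_face=.092,idler=.108,stop_button_top=.072,stop_button_station=0,grinder=0).items():
        for r in place_of(c,k)[:1]: print(n,k,np.round(r["uv"],1),round(r["confidence"],2),atz(c,r["uv"],z).round(4))
```

```text
3.15 [0.46456529 0.30903375 0.13736246] [-0.34593687 -0.84753248  0.55157535]
top push_face [306.3 209. ] 0.78 [ 0.5382 -0.2119  0.092 ]
top idler [294.1 209.3] 0.57 [ 0.5362 -0.1744  0.108 ]
top stop_button_top [129.  229.5] 0.64 [0.4709 0.3152 0.072 ]
top stop_button_station [137.2 229.6] 0.62 [0.4702 0.3085 0.    ]
top grinder [257.2 204.7] 0.73 [ 0.5534 -0.0676  0.    ]
side push_face [215.5 309.1] 0.74 [0.5743 0.3552 0.092 ]
side stop_button_top [261.6 307.1] 0.56 [0.4725 0.3102 0.072 ]
side stop_button_station [264.9 323.3] 0.93 [0.4626 0.3138 0.    ]
wrist stop_button_top [258.2 194.7] 0.58 [0.4684 0.3123 0.072 ]
wrist stop_button_station [258.2 171.9] 0.95 [0.4694 0.3118 0.    ]
```

View pics/wrist3.png

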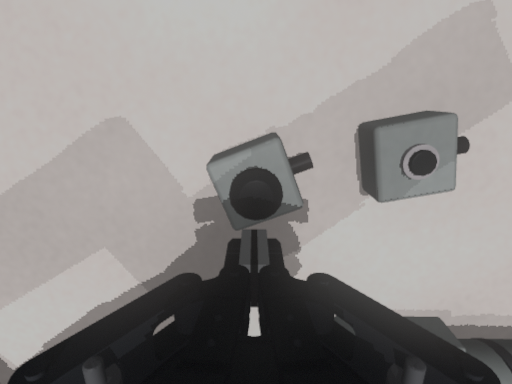

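The mushroom head shows at (256,193) in the wrist view, just ahead of the fingertips. I'm pressing it gently.

Request:
move_arm --pt "3 2 30 0 0" --pt "3 2 55 0 0" --pt "3 2 63 0 0" --pt "3 2 66 0 0" --pt "3 2 69 0 0" --pt "3 2 71 0 0" --pt "3 2 72 0 0" --pt "3 2 72 0 0"

```text
time_s: 5.05
tcp_pos: [0.4667, 0.3109, 0.0678]
eef_rot: [2.409, 2.016, 0.002]
contact_force: [0.0, -0.3, 3.1]
grip_width: -0.0001
grip_force: 1.5
```

Request:
move_arm --pt "0 0 1 0 0" --pt "0 0 2 0 0" --pt "0 0 3 0 0" --pt "0 0 3 0 0"

```text
time_s: 5.55
tcp_pos: [0.4666, 0.3109, 0.0645]
eef_rot: [2.409, 2.016, 0.001]
contact_force: [0.6, 0.8, 4.4]
grip_width: -0.0003
grip_force: 2.2
```

Request:
move_arm --pt "0 0 1 0 0" --pt "0 0 2 0 0" --pt "0 0 3 0 0" --pt "0 0 3 0 0"

```text
time_s: 6.05
tcp_pos: [0.4668, 0.3109, 0.0635]
eef_rot: [2.408, 2.016, 0.004]
contact_force: [-2.9, -2.3, 18.4]
grip_width: 0.0002
grip_force: 9.2
```

Request:
move_arm --pt "0 0 -40 0 0" --pt "0 0 -100 0 0" --pt "-40 10 -137 0 0" --pt "-98 26 -137 0 0" --pt "-156 42 -137 0 0" --pt "-214 58 -137 0 0" --pt "-272 74 -137 0 0" --pt "-330 90 -137 0 0"

```text
time_s: 7.05
tcp_pos: [0.4954, -0.0318, 0.1973]
eef_rot: [-2.408, -2.015, 0.003]
contact_force: [1.0, 0.1, -0.1]
grip_width: 0.0001
grip_force: 0.0
```

Request:
move_arm --pt "-58 16 0 0 0" --pt "-116 32 0 0 0" --pt "-174 48 0 0 0" --pt "-236 66 0 0 0" --pt "-236 66 0 0 0"

```text
time_s: 7.68
tcp_pos: [0.5191, -0.2779, 0.1963]
eef_rot: [-2.413, -2.008, 0.002]
contact_force: [0.1, 0.2, -0.7]
grip_width: 0.0001
grip_force: 0.0
```

Run:
```python
from h import *
s=read_state();M=R.from_rotvec(s["eef_rot"]).as_matrix();p=np.array(s["tcp_pos"]);print(s["time_s"],p,M.round(3).tolist(),s["contact_force"])
for n in ["side","wrist"]:
    c=shot(n)
    save(c,n+"4.png")
    for k,z in dict(push_face=.092,idler=.108,grinder=0).items():
        for r in place_of(c,k)[:1]: print(n,k,np.round(r["uv"],1),round(r["confidence"],2),atz(c,r["uv"],z).round(4))
import pickle;pickle.dump(c,open("c.pkl","wb"))
```

```text
7.675 [ 0.51905119 -0.27790621  0.1963083 ] [[0.182, 0.983, -0.002], [0.983, -0.182, 0.001], [0.0, -0.002, -1.0]] [ 0.11035491  0.24100671 -0.68901586]
side push_face [285.8 159.6] 0.62 [ 0.5334 -0.2154  0.092 ]
side idler [282.1 162.2] 0.84 [ 0.5386 -0.182   0.108 ]
side grinder [266.8 210.8] 0.73 [ 0.5561 -0.0609  0.    ]
wrist push_face [251.9 124.8] 0.64 [ 0.5275 -0.2172  0.092 ]
wrist idler [252.6  62.7] 0.58 [ 0.5366 -0.1706  0.108 ]
```

View pics/wrist4.png

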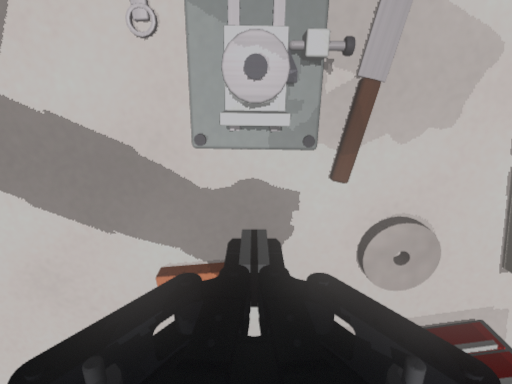

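The wrist view shows the plate's top strip from (220,113) to (290,126) and the idler at (256,66). The deck edges run upright in the picture, so the tool yaw is aligned with the slide.

Run:
```python
import pickle
from h import *
c=pickle.load(open("c.pkl","rb"));Ti=np.linalg.inv(c["W"])
for n,uv,z in [("plate L",(220,126),.11),("plate R",(290,126),.11),("idler",(256,66),.108),("deckL",(192,150),.05),("deckR",(317,150),.05),("deckL2",(187,20),.05),("deckR2",(327,20),.05)]:
    P=atz(c,uv,z);print(n,P.round(4),((Ti@np.r_[P,1])[:3]*1000).round(1))
```

```text
plate L [ 0.5027 -0.212   0.11  ] [ 56.6 -26.8  87.7]
plate R [ 0.5578 -0.2219  0.11  ] [56.6 29.2 87.5]
idler [ 0.5388 -0.1733  0.108 ] [101.    1.9  89.7]
deckL [ 0.461  -0.2352  0.05  ] [ 26.4 -63.7 147.7]
deckR [ 0.5882 -0.2579  0.05  ] [ 26.3  65.5 147.4]
deckL2 [ 0.4852 -0.1191  0.05  ] [145.  -60.2 147.8]
deckR2 [ 0.61   -0.1415  0.05  ] [144.8  66.6 147.6]
```

Request:
move_arm --pt "10 1 40 0 0" --pt "18 1 80 0 0" --pt "20 1 110 0 0" --pt "20 1 116 0 0" --pt "26 1 116 0 0" --pt "32 1 116 0 0" --pt "37 1 116 0 0" --pt "37 1 116 0 0"

```text
time_s: 9.07
tcp_pos: [0.528, -0.2375, 0.0831]
eef_rot: [2.407, 2.016, 0.001]
contact_force: [-1.3, -0.1, -0.5]
grip_width: -0.0003
grip_force: 0.0
```

Request:
move_arm --pt "4 0 0 0 0" --pt "8 0 0 0 0" --pt "12 0 0 0 0" --pt "16 0 0 0 0" --pt "20 0 0 0 0" --pt "20 0 0 0 0"

```text
time_s: 9.82
tcp_pos: [0.5309, -0.2192, 0.0823]
eef_rot: [2.409, 2.014, -0.003]
contact_force: [-1.7, -4.9, -1.0]
grip_width: 0.0001
grip_force: 2.5
```

Request:
move_arm --pt "4 0 0 0 0" --pt "8 0 0 0 0" --pt "12 0 0 0 0" --pt "16 0 0 0 0" --pt "20 0 0 0 0" --pt "24 0 0 0 0" --pt "28 0 0 0 0" --pt "30 0 0 0 0"

```text
time_s: 10.82
tcp_pos: [0.5365, -0.1901, 0.0824]
eef_rot: [2.408, 2.013, -0.003]
contact_force: [-0.4, -7.2, -1.3]
grip_width: 0.0
grip_force: 3.3
```

Request:
move_arm --pt "2 0 0 0 0" --pt "4 0 0 0 0" --pt "4 0 0 0 0"

```text
time_s: 11.2
tcp_pos: [0.5373, -0.1861, 0.0823]
eef_rot: [2.408, 2.014, -0.003]
contact_force: [-0.0, -5.9, -2.8]
grip_width: -0.0001
grip_force: 2.9
```

Request:
move_arm --pt "-4 0 0 0 0" --pt "-8 0 0 0 0" --pt "-12 0 0 0 0" --pt "-16 0 0 0 0" --pt "-20 0 0 0 0" --pt "-22 0 0 0 0" --pt "-22 0 0 0 0"

```text
time_s: 12.08
tcp_pos: [0.5332, -0.2063, 0.0823]
eef_rot: [-2.409, -2.016, -0.0]
contact_force: [0.4, -0.0, -0.4]
grip_width: 0.0
grip_force: 0.0
```

Force has dropped to zero, so the pin is holding the slide. I'll back off to the hover pose and check.

Request:
move_arm --pt "-20 0 0 0 0" --pt "-40 0 0 0 0" --pt "-45 0 -50 0 0" --pt "-60 0 -100 0 0" --pt "-71 0 -114 0 0" --pt "-71 0 -114 0 0" --pt "-71 0 -114 0 0"

```text
time_s: 12.95
tcp_pos: [0.5197, -0.2758, 0.1944]
eef_rot: [-2.407, -2.014, 0.001]
contact_force: [0.4, 0.7, -0.0]
grip_width: -0.0003
grip_force: 0.0
```

Run:
```python
from h import *
s=read_state();print(s["time_s"],s["tcp_pos"],s["contact_force"])
c=shot("wrist");save(c,"wrist5.png")
import pickle;pickle.dump(c,open("c.pkl","wb"))
for k,z in dict(push_face=.092,idler=.108).items():
    for r in place_of(c,k)[:1]: print(k,r,atz(c,r["uv"],z).round(4))
```

```text
12.95 [ 0.51967622 -0.27578834  0.19435733] [ 0.38173795  0.65109542 -0.02094866]
push_face {'uv': [251.7, 76.1], 'confidence': 0.63} [ 0.5347 -0.1821  0.092 ]
idler {'uv': [255.3, 3.0], 'confidence': 0.61} [ 0.5458 -0.1364  0.108 ]
```

View pics/wrist5.png

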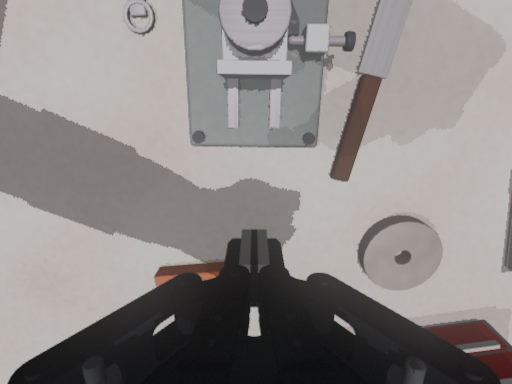

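The plate now sits at (255,68), about 35 mm further in. The pin knob at (349,41) is where it was, so the pin is fully out, and the loose things haven't moved.

```bash
python3 -c "
from plant import *
print(close_job())"
```

```text
the job is handed in; nothing more can be done
None
```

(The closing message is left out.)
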